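# Seat the keyed lid on a centrifuge bucket

### The job

The blue-handled amber lid sits askew on the centrifuge bucket with the blue marks, held up because its keys stand on the rim. Keeping it on the bucket, turn it until its blue key tab is over the blue mark and the keys drop into their notches, seat it fully down on the rim and let go. Leave the green-handled and white-handled lids where they are.

Things in the scene. Friction and masses are not known exactly. Their poses are not given: they have to be found in the camera images.
- lid_blue_grip (a point): Round amber lid, blue bar handle; this point is the bar's centre. Bar 60 mm along x, 16 wide, 18 tall; 18 mm gap below it. z up, x towards the blue key tab (to radius 63). Flange radius 52, underside 41 mm below; under it 3 keys 8 mm deep at 0, 100, 220 deg and a plug of radius 34, 14 deep. Starts level, loose, keys on the rim, 35-75 deg anticlockwise (from above) of its place. No lock.
- bucket_blue: Fixed aluminium bucket, blue band and mark. Origin: centre of its underside, on the bench; z up, x towards the blue mark and notch. Rim top at 100 mm, radius 39 inside, 51 outside; notches at 0, 100, 220 deg from x, 10 deg of play either way. Lid seated: x axes agree, handle bar's centre 141 mm above the origin (149 while keys stand on the rim).
- lid_green_grip (a point): Bystander: an equal lid with green handle, already seated on the fixed bucket with green marks. Point at the handle bar's centre. Leave it alone.
- lid_spare_grip (a point): Bystander: an equal lid with white handle, lying on the bench. Point at the handle bar's centre, 55 mm above the bench. Leave it alone.
Mind the look-alikes: they are no part of the job. Leave any turquoise look-alike of the bucket_blue alone. What is shaped like the part that bears lid_blue_grip but purple is not meant.

How it is judged (in metres and radians):
At the end, for the whole second after the job is handed in: The blue-handled lid lies fully down on the rim of the blue-marked bucket: handle centre 137 to 143.5 mm above the bucket's origin, within 10 mm of its axis, tilted less than 0.05 rad, blue tab within 0.3 rad of the blue mark (z of lid_blue_grip in the frame of bucket_blue between 0.137 and 0.1435 m and horizontal distance between lid_blue_grip and bucket_blue below 0.01 m and angle between the x axis of lid_blue_grip and the x axis of bucket_blue, either way round below 0.3 rad and angle between lid_blue_grip's own z axis and vertical below 0.05 rad); the robot touches nothing.
It fails at once if the blue-handled lid is lifted off its bucket (more than 35 mm above where it started) (z of lid_blue_grip in the frame of bucket_blue above 0.184 m).
It fails at once if the green-handled lid is moved more than 15 mm (distance of lid_green_grip from where it was at the start of the episode above 0.015 m).
It fails at once if the white-handled lid is moved more than 30 mm (distance of lid_spare_grip from where it was at the start of the episode above 0.03 m).
It also fails if it takes over 35 s, if anything falls off the work surface, if the arm or the gripper's body presses on something with over 40 N, if the wrist force passes 120 N, or if a joint passes its speed limit or range.

### The arm

A 7-joint arm with a two-finger parallel gripper is mounted at the origin on the work surface. World frame = base frame: x ahead of the robot, y to its left, z up, the work surface at z = 0. Lengths are in mm, angles in rad, forces in N, time in s.
With the tool pointing down it reaches from about 400 to 750 mm from the base axis. Payload 19.5 kg.
Tool frame: the origin (TCP) lies at the very end of the fingers, on their centre line; the grasp point (between the pads) lies 19 mm behind it; x points along the fingers, y is the direction in which the jaws open and shut, and the axes are right-handed (so a half turn about x gives the same grasp; the last joint's range is limited). The gripper opens to 85 mm and grips with 20 to 120 N. Pads are 22 mm wide; open, the fingers measure 114 mm over their backs; the gripper's body (76 mm by 85 mm) begins 54 mm behind the grasp point. The pads swing forward as they close: fully open they stand 13 mm farther back than shut.
Start: joints at [-1.267, 0.707, -0.028, 1.485, 0.022, 0.951, -0.075], TCP at [194.882, 540.94, 231.268] pointing down, gripper open.
Joint ranges: [-2.71, 2.71], [-0.32, 2.16], [-1.57, 1.52], [0, 2.45], [-1.46, 4.6], [0, 2.02], [-2.83, 2.83]. Speed limits (rad/s): [1.89, 1.89, 2.57, 2.57, 3.01, 3.01, 3.01].

### API

Orientations are given as a unit quaternion [w, x, y, z].
In Python, from plant import * gives the robot as it stands. The module is installed in compiled form; this text tells all that it offers.
- The arm moves only by the tool drive_tool, never from a script. Its argument "targets" is a list of rows, each an object of numbers: "dx", "dy", "dz": the shift along the world's x, y, z in units of 300 mm (1.0 is 300 mm); "wx", "wy", "wz": the turn, a rotation vector about the world's x, y, z in units of 0.5 rad (1.0 is 0.5 rad); "hand": the opening, from 0 (shut) to 1 (fully open). A call has 1 to 12 rows; each row shifts and turns the commanded pose from where the row before left it; what a row does not reach is not made up. A row lasts 1/10 s, in which the tool goes at most 50 mm and 8.59 degrees, less where a joint would pass 70% of its speed; a pose out of reach is approached as far as the arm can. A call with a number of a shift or a turn outside -1 to 1 is refused whole. A call with a gripper value outside its range is refused whole. The fingers move at their own pace and stop on an object; the grip force is fixed at half the most. Time passes only in rows, so rows that do not move let the fingers close. It gives the time, the measured TCP pose, the force and the opening at its end, in the units of the state.
- observe(): the state, without advancing time (a new reading comes with each control period).
- camera(name): name is "scene" or "side" or "wrist"; returns the picture (420x560x3 uint8, red, green, blue); there is no depth.
- camera_info(name): a dict with "fx", "fy", "cx", "cy" (pixels), "R" (3x3) and "t" (3): a world point X has camera coordinates R X + t. Camera axes: x right, y down, z forward; pixel columns grow to the right and rows downward; lengths in mm; the calibration is good to about 2 mm. The wrist camera is an equidistant fisheye: a pixel r from the principal point sees the ray r / f radians off the axis. A picture is of the moment at which its call begins: read the wrist's pose just before it. camera_info takes no time and is no camera call; for the wrist camera it gives the pose at the moment of the call.
- hand_in(): hands the job in, once; it reports no verdict.
Trained networks look in the newest picture that a camera, given by its name, has taken for a name from the list of things; names that differ only in an ending like _2 or _b are one class to them, and where a whole thing is asked for, a point or a joint stands for the part that bears it (a point fixed in the world has none). Each returns a list of dicts, best first, with "conf" (0 to 1); they miss things now and then, are a little off and sometimes report something else, mostly with a low value. They report only what shows in the picture. A call takes as long as a camera call. They do not tell look-alikes from the thing itself.
- find_in(thing, camera): "point" ([row, column] in pixels, amid what is visible of it).
The state is a dict: "t": time; "joints": joint angles; "dq": joint speeds; "joint_efforts": joint torques, N m; "tcp_pos": TCP position; "tcp_rot": TCP orientation; "ft_force": force on the tool from outside, world axes, zero at the start; "moment": the same for the moment, N m; "gripper_width": finger opening in mm.
Only numpy, scipy, OpenCV 4.12 (cv2) and the standard library are available. Lean on these libraries where they do the work, as an engineer would, in place of code of your own. Each camera call takes 0.05 s, during which the arm holds its last target.

## Working session

There is one attempt and no reset: what is moved stays moved. The work goes in short steps, Python scripts to look and compute and a tool call to move; the robot and the scene stay as the last step left them, time stands still between calls to the robot, and variables do not carry over. Pictures are saved under pics/ and viewed, and the job is handed in when it is done.

Besides the shell and the picture viewer there is one more tool, called after "Call:" as a command line: name --argument value ..., lists and objects as JSON in quotes. drive_tool: Moves the arm, as the interface text tells. Its arguments: {"type":"object","properties":{"targets":{"type":"array"}},"required":["targets"]}

```bash
mkdir -p pics; cat > h.py <<'E'
from plant import *
import numpy as np, cv2
def snap(n,f):
    im=camera(n); cv2.imwrite('pics/'+f,cv2.cvtColor(np.ascontiguousarray(im),cv2.COLOR_RGB2BGR)); return im
E
python3 - <<'E'
from h import *
print(observe())
for n in ['scene','side','wrist']:
    snap(n,n+'0.png'); print(n,camera_info(n))
    for t in ['lid_blue_grip','bucket_blue']:
        print(t,find_in(t,n))
print(observe()['t'])
E
```

```text
{'t': 0.0, 'joints': array([-1.26671719,  0.7070826 , -0.02762689,  1.48495154,  0.02201067,
        0.95087384, -0.0754617 ]), 'dq': array([-7.70003773e-04, -1.23490782e-03, -2.05551950e-05, -3.09695863e-04,
        8.51921671e-05,  4.67292464e-04, -9.63015542e-04]), 'joint_efforts': array([-7.19275777e-04, -8.83226967e+01,  1.23441998e+00, -2.36168003e+01,
        1.68850401e-02,  6.59992715e-03, -7.64447492e-07]), 'tcp_pos': array([194.80278675, 540.7479739 , 230.85025747]), 'tcp_rot': array([ 0.69651783,  0.12127093,  0.6966184 , -0.12197985]), 'ft_force': array([0.16725943, 0.39109382, 0.00324245]), 'moment': array([ 0.03244435, -0.03049852,  0.01507374]), 'gripper_width': 85.68244061642446}
scene {'fx': 380.5110044642646, 'fy': 380.5110044642646, 'cx': 287.5515743577317, 'cy': 212.5119897895201, 'R': array([[ 0.59260094,  0.80546238, -0.00738038],
       [ 0.67902255, -0.50446256, -0.5333347 ],
       [-0.43330417,  0.3110432 , -0.84587211]]), 't': array([-182.4405638 , -354.80779783, 1329.03271509])}
lid_blue_grip [{'point': [261.0, 146.1], 'conf': 0.9}, {'point': [230.3, 273.
[... 429 characters left out ...]
29438745, 222.37112158, 892.04657648])}
lid_blue_grip [{'point': [180.5, 264.1], 'conf': 0.89}, {'point': [145.6, 338.1], 'conf': 0.73}]
bucket_blue [{'point': [209.9, 269.0], 'conf': 0.92}, {'point': [217.0, 353.9], 'conf': 0.6}]
wrist {'fx': 325.19226210127806, 'fy': 325.19226210127806, 'cx': 276.8792261093018, 'cy': 206.52732763774333, 'R': array([[ 3.38751830e-01,  9.40875524e-01, -6.68028849e-04],
       [ 8.92082718e-01, -3.20958681e-01,  3.18078528e-01],
       [ 2.99057892e-01, -1.08345620e-01, -9.48064135e-01]]), 't': array([-574.19676231,  -40.61987688,  381.15209636])}
lid_blue_grip []
bucket_blue [{'point': [352.6, 5.4], 'conf': 0.79}, {'point': [395.4, 17.1], 'conf': 0.76}]
0.45
```

View pics/scene0.png

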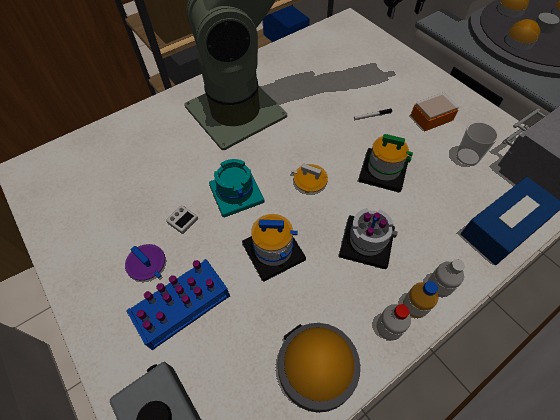

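View pics/side0.png

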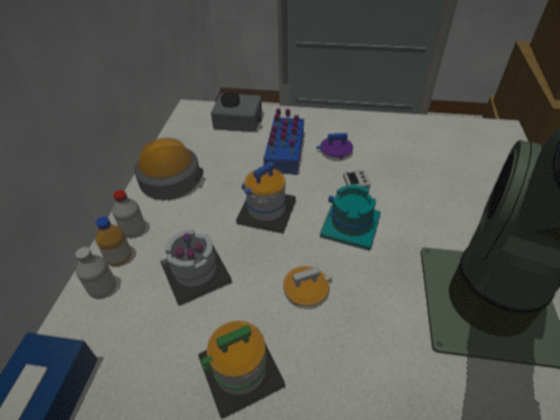

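View pics/wrist0.png

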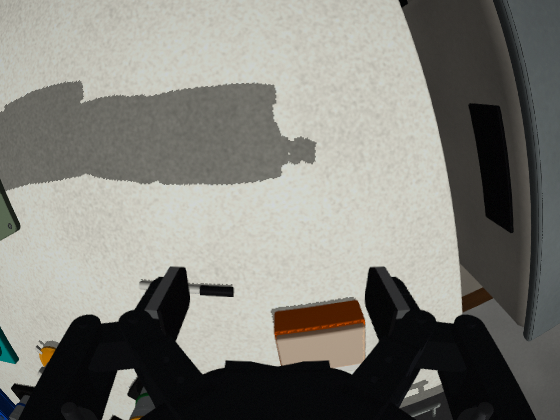

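The target lid is at about scene (row 226, col 272) and side (row 172, col 263). The purple lid and turquoise bucket are decoys. I'll enlarge both views and triangulate.

```bash
python3 - <<'E'
import cv2,numpy as np
a=cv2.imread('pics/scene0.png')[200:285,235:315]; b=cv2.imread('pics/side0.png')[155:235,225:305]
a=cv2.resize(a,(400,425),interpolation=cv2.INTER_CUBIC);b=cv2.resize(b,(400,400),interpolation=cv2.INTER_CUBIC)
o=np.zeros((425,800,3),np.uint8);o[:,:400]=a;o[:400,400:]=b
cv2.imwrite('pics/z0.png',o)
E
```

```text
(no output)
```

View pics/z0.png

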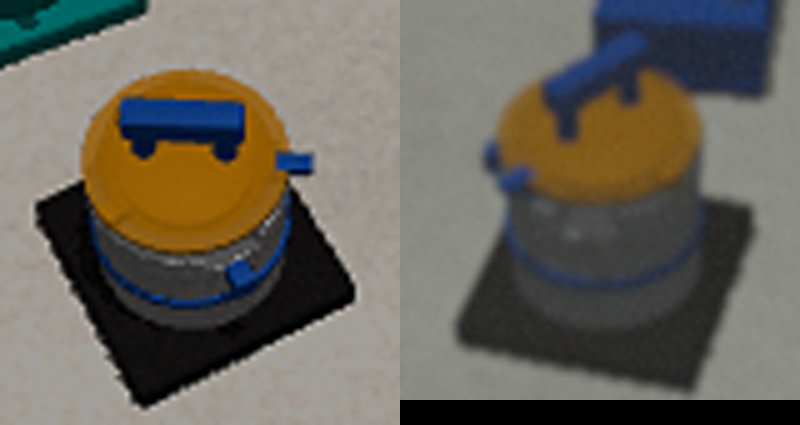

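```bash
cat >> h.py <<'E'
def P(ci): return np.diag([1,1,1])@np.array([[ci['fx'],0,ci['cx']],[0,ci['fy'],ci['cy']],[0,0,1]])@np.c_[ci['R'],ci['t']]
def tri(s,d):
    X=cv2.triangulatePoints(P(camera_info('scene')),P(camera_info('side')),np.array(s,float).reshape(2,1),np.array(d,float).reshape(2,1)); return (X[:3]/X[3]).ravel()
def onz(n,uv,z):
    c=camera_info(n);d=c['R'].T@np.array([(uv[0]-c['cx'])/c['fx'],(uv[1]-c['cy'])/c['fy'],1]);o=-c['R'].T@c['t'];return o+d*(z-o[2])/d[2]
def pr(n,X):
    c=camera_info(n);q=c['R']@np.array(X,float)+c['t'];return q[:2]/q[2]*c['fx']+[c['cx'],c['cy']]
E
python3 - <<'E'
from h import *
np.set_printoptions(precision=1,suppress=True)
for n in['scene','side']:
    c=camera_info(n);print(n,-c['R'].T@c['t'])
A=lambda u,v:(235+u/5,200+v/5)
B=lambda u,v:(225+(u-400)/5,155+v/5)
print('bar',tri(A(182,120),B(596,72)))
print('tab1',tri(A(297,162),B(514,180)),'tab2',tri(A(297,162),B(492,155)))
print('mark',tri(A(240,272),B(492,155)),tri(A(240,272),B(514,180)))
# top face ends
for z in(149,158):
  print(z,onz('scene',A(120,119),z),onz('scene',A(244,121),z),onz('side',B(546,95),z),onz('side',B(645,48),z))
E
```

```text
scene [ 924.9 -445.4  933.6]
side [361.8 542.4 792.7]
bar [ 524.6 -207.9  149.4]
tab1 [ 559.5 -165.1  112.7] tab2 [ 568.  -168.7  126.2]
mark [ 581.6 -214.1   83.4] [ 572.8 -211.1   68.2]
149 [ 508.  -230.7  149. ] [ 544.3 -183.7  149. ] [ 544.6 -189.5  149. ] [ 502.7 -230.8  149. ]
158 [ 512.7 -233.2  158. ] [ 548.6 -186.7  158. ] [ 542.1 -179.3  158. ] [ 500.7 -220.   158. ]
```

```bash
python3 - <<'E'
from h import *
from scipy.spatial.transform import Rotation as R
o=observe();w,x,y,z=o['tcp_rot'];M=R.from_quat([x,y,z,w]).as_matrix();print(M.round(3),np.degrees(np.arctan2(M[1,1],M[0,1])))
E
```

```text
[[-0.     0.339  0.941]
 [-0.     0.941 -0.339]
 [-1.    -0.     0.   ]] 70.1859572621691
```

Call:
drive_tool --targets '[{"dx": 0.14, "dy": -0.08, "dz": 0.01, "hand": 1}, {"dx": 0.14, "dy": -0.08, "dz": 0.01, "hand": 1}, {"dx": 0.14, "dy": -0.08, "dz": 0.01, "hand": 1}, {"dx": 0.12, "dy": -0.1, "dz": 0.01, "hand": 1}, {"dx": 0.12, "dy": -0.1, "dz": 0.01, "hand": 1}, {"dx": 0.1, "dy": -0.12, "dz": 0.01, "hand": 1}, {"dx": 0.1, "dy": -0.12, "dz": 0.01, "hand": 1}, {"dx": 0.08, "dy": -0.14, "dz": 0.01, "hand": 1}, {"dx": 0.05, "dy": -0.15, "dz": 0.01, "hand": 1}, {"dx": 0.05, "dy": -0.15, "hand": 1}, {"dx": 0.0, "dy": -0.15, "hand": 1}, {"dx": 0.0, "dy": -0.15, "hand": 1}]'

```text
$.targets[0]: bad value
```

Call:
drive_tool --targets '[{"dx": 0.14, "dy": -0.08, "dz": 0.01, "wx": 0, "wy": 0, "wz": -0.2, "hand": 1}, {"dx": 0.14, "dy": -0.08, "dz": 0.01, "wx": 0, "wy": 0, "wz": -0.2, "hand": 1}, {"dx": 0.14, "dy": -0.08, "dz": 0.01, "wx": 0, "wy": 0, "wz": -0.2, "hand": 1}, {"dx": 0.12, "dy": -0.1, "dz": 0.01, "wx": 0, "wy": 0, "wz": -0.2, "hand": 1}, {"dx": 0.12, "dy": -0.1, "dz": 0.01, "wx": 0, "wy": 0, "wz": -0.2, "hand": 1}, {"dx": 0.1, "dy": -0.12, "dz": 0.01, "wx": 0, "wy": 0, "wz": -0.2, "hand": 1}, {"dx": 0.1, "dy": -0.12, "dz": 0.01, "wx": 0, "wy": 0, "wz": -0.2, "hand": 1}, {"dx": 0.08, "dy": -0.14, "dz": 0.01, "wx": 0, "wy": 0, "wz": -0.2, "hand": 1}, {"dx": 0.05, "dy": -0.15, "dz": 0.01, "wx": 0, "wy": 0, "wz": -0.2, "hand": 1}, {"dx": 0.05, "dy": -0.15, "dz": 0, "wx": 0, "wy": 0, "wz": -0.2, "hand": 1}, {"dx": 0.0, "dy": -0.15, "dz": 0, "wx": 0, "wy": 0, "wz": -0.2, "hand": 1}, {"dx": 0.0, "dy": -0.15, "dz": 0, "wx": 0, "wy": 0, "wz": -0.2, "hand": 1}]'

```text
t: 1.65
tcp_pos: [506.8, 113.0, 258.2]
tcp_rot: [0.505, 0.495, 0.505, -0.495]
ft_force: [1.1, -0.2, 0.0]
gripper_width: 85.2
```

Call:
drive_tool --targets '[{"dx": 0.01, "dy": -0.14, "dz": 0, "wx": 0, "wy": 0, "wz": -0.18, "hand": 1}, {"dx": 0.01, "dy": -0.14, "dz": 0, "wx": 0, "wy": 0, "wz": -0.18, "hand": 1}, {"dx": 0.01, "dy": -0.14, "dz": 0, "wx": 0, "wy": 0, "wz": -0.18, "hand": 1}, {"dx": 0.01, "dy": -0.14, "dz": 0, "wx": 0, "wy": 0, "wz": -0.18, "hand": 1}, {"dx": 0.01, "dy": -0.14, "dz": 0, "wx": 0, "wy": 0, "wz": -0.18, "hand": 1}, {"dx": 0.01, "dy": -0.14, "dz": 0, "wx": 0, "wy": 0, "wz": -0.18, "hand": 1}, {"dx": 0, "dy": -0.14, "dz": 0, "wx": 0, "wy": 0, "wz": -0.18, "hand": 1}, {"dx": 0, "dy": -0.08, "dz": 0, "wx": 0, "wy": 0, "wz": -0.18, "hand": 1}, {"dx": 0, "dy": 0, "dz": 0, "wx": 0, "wy": 0, "wz": 0, "hand": 1}]'

```text
t: 2.55
tcp_pos: [524.1, -206.6, 258.1]
tcp_rot: [-0.298, -0.641, -0.297, 0.642]
ft_force: [0.4, 0.2, -0.3]
gripper_width: 85.5
```

```bash
python3 - <<'E'
from h import *
o=observe();print(o['tcp_pos'],o['tcp_rot'],o['joints']);print(camera_info('wrist'));snap('wrist','w1.png')
E
```

```text
[ 524.10249858 -206.57938286  258.13464344] [-0.29784882 -0.64110902 -0.29699375  0.641919  ] [ 0.10661288  0.69504842  0.42476081  1.49372515 -0.31286096  1.02037557
 -0.09404246]
{'fx': 325.19226210127806, 'fy': 325.19226210127806, 'cx': 276.8792261093018, 'cy': 206.52732763774333, 'R': array([[ 7.63371621e-01, -6.45959539e-01, -2.06416638e-04],
       [-6.11697273e-01, -7.22984329e-01,  3.21123193e-01],
       [-2.07581826e-01, -2.45010068e-01, -9.47037408e-01]]), 't': array([-532.85436909,  119.80564783,  463.87784251])}
```

View pics/w1.png

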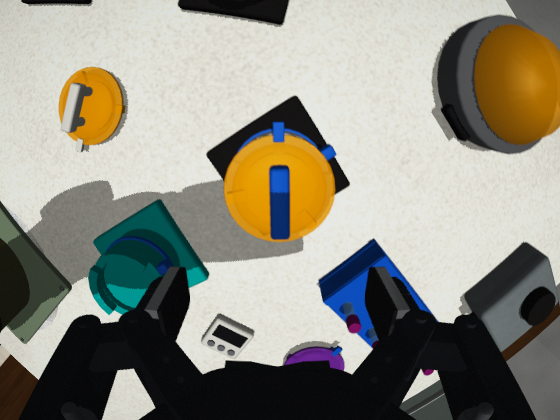

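Wrist view: lid flange centred near (280,188), bar (279,167)–(280,239), tab at (279,131), bucket mark at (330,153). I'll unproject these.

```bash
cat >> h.py <<'E'
def won(uv,z,c=None):
    c=c or camera_info('wrist');d=np.array([uv[0]-c['cx'],uv[1]-c['cy']]);r=np.hypot(*d);th=r/c['fx']
    v=np.r_[d/r*np.sin(th),np.cos(th)];v=c['R'].T@v;o=-c['R'].T@c['t'];return o+v*(z-o[2])/v[2]
E
python3 - <<'E'
from h import *
np.set_printoptions(precision=1,suppress=True)
a=won((279.5,167),158);b=won((280,239),158);print('bar',a,b,(a+b)/2,np.degrees(np.arctan2(*(a-b)[1::-1])))
print('tab',won((279,124),117),won((279,139),117))
for z in(60,75,90):print('mark',won((331,152),z))
im=cv2.imread('pics/w1.png');hsv=cv2.cvtColor(im,cv2.COLOR_BGR2HSV)
m=cv2.inRange(hsv,(12,150,120),(30,255,255));m[:,:200]=0;m[:,360:]=0;m[270:]=0
cs=max(cv2.findContours(m,0,1)[0],key=cv2.contourArea);e=cv2.fitEllipse(cv2.convexHull(cs));print(e,won(e[0],120))
# plate corners
for p in((295,97),(207,154),(349,184)):print('plate',won(p,5))
cv2.imwrite('pics/w1z.png',cv2.resize(im[80:260,190:370],(720,720),interpolation=cv2.INTER_CUBIC)[:600])
E
```

```text
bar [ 545.5 -181.3  158. ] [ 507.6 -227.5  158. ] [ 526.5 -204.4  158. ] 50.59627105933928
tab [ 564.5 -158.3  117. ] [ 556.  -168.4  117. ]
mark [ 585.9 -219.6   60. ]
mark [ 585.4 -216.2   75. ]
mark [ 585.  -212.8   90. ]
((278.81610107421875, 187.5574493408203), (107.25760650634766, 111.0119857788086), 86.23424530029297) [ 528.2 -201.5  120. ]
plate [ 595.6 -151.8    5. ]
plate [ 467.9 -134.9    5. ]
plate [ 580.5 -279.7    5. ]
```

View pics/w1z.png

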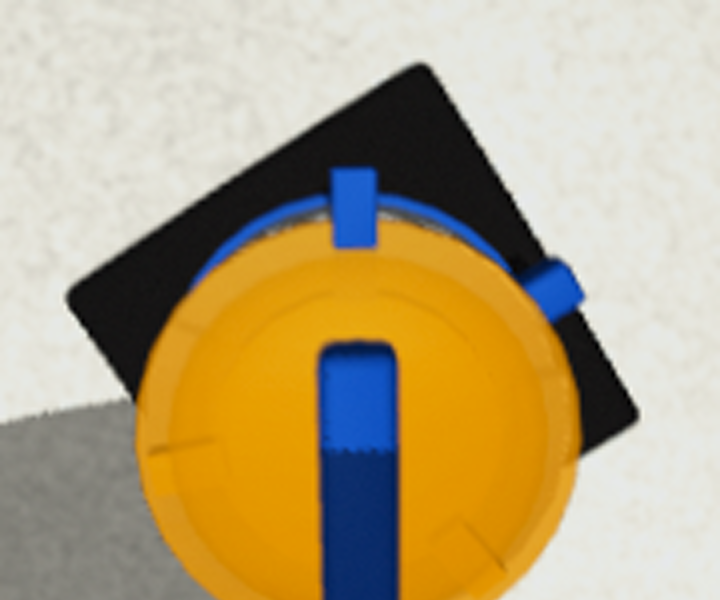

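Bucket: centre about (524.5,-207), yaw about -7°. Lid: yaw about 50.5°, so it needs roughly -57.5°. The jaws are already square to the bar, so I'll descend and grip.

Call:
drive_tool --targets '[{"dx": 0.004, "dy": 0.003, "dz": -0.1, "wx": 0, "wy": 0, "wz": 0, "hand": 1}, {"dx": 0, "dy": 0, "dz": -0.1, "wx": 0, "wy": 0, "wz": 0, "hand": 1}, {"dx": 0, "dy": 0, "dz": -0.08, "wx": 0, "wy": 0, "wz": 0, "hand": 1}, {"dx": 0, "dy": 0, "dz": -0.06, "wx": 0, "wy": 0, "wz": 0, "hand": 1}, {"dx": 0, "dy": 0, "dz": -0.05, "wx": 0, "wy": 0, "wz": 0, "hand": 1}, {"dx": 0, "dy": 0, "dz": -0.03, "wx": 0, "wy": 0, "wz": 0, "hand": 1}, {"dx": 0, "dy": 0, "dz": 0, "wx": 0, "wy": 0, "wz": 0, "hand": 0.5}, {"dx": 0, "dy": 0, "dz": 0, "wx": 0, "wy": 0, "wz": 0, "hand": 0.4}, {"dx": 0, "dy": 0, "dz": 0, "wx": 0, "wy": 0, "wz": 0, "hand": 0.3}]'

```text
t: 3.5
tcp_pos: [526.4, -202.1, 133.0]
tcp_rot: [0.3, 0.641, 0.3, -0.64]
ft_force: [-0.9, -0.2, -0.0]
gripper_width: 44.2
```

Call:
drive_tool --targets '[{"dx": 0, "dy": 0, "dz": 0, "wx": 0, "wy": 0, "wz": 0, "hand": 0.2}, {"dx": 0, "dy": 0, "dz": 0, "wx": 0, "wy": 0, "wz": 0, "hand": 0.1}, {"dx": 0, "dy": 0, "dz": 0, "wx": 0, "wy": 0, "wz": 0, "hand": 0}, {"dx": 0, "dy": 0, "dz": 0, "wx": 0, "wy": 0, "wz": 0, "hand": 0}, {"dx": 0, "dy": 0, "dz": 0, "wx": 0, "wy": 0, "wz": 0, "hand": 0}, {"dx": 0, "dy": 0, "dz": 0, "wx": 0, "wy": 0, "wz": 0, "hand": 0}]'

```text
t: 4.1
tcp_pos: [526.3, -202.2, 132.8]
tcp_rot: [0.3, 0.641, 0.3, -0.64]
ft_force: [-1.8, 1.0, 7.4]
gripper_width: 14.9
```

Call:
drive_tool --targets '[{"dx": 0, "dy": -0.001, "dz": 0, "wx": 0, "wy": 0, "wz": -0.14, "hand": 0}, {"dx": 0, "dy": -0.001, "dz": 0, "wx": 0, "wy": 0, "wz": -0.14, "hand": 0}, {"dx": 0, "dy": -0.001, "dz": 0, "wx": 0, "wy": 0, "wz": -0.14, "hand": 0}, {"dx": 0, "dy": -0.001, "dz": 0, "wx": 0, "wy": 0, "wz": -0.14, "hand": 0}, {"dx": 0, "dy": -0.001, "dz": 0, "wx": 0, "wy": 0, "wz": -0.14, "hand": 0}, {"dx": 0, "dy": -0.001, "dz": 0, "wx": 0, "wy": 0, "wz": -0.14, "hand": 0}, {"dx": 0, "dy": -0.001, "dz": 0, "wx": 0, "wy": 0, "wz": -0.14, "hand": 0}, {"dx": 0, "dy": -0.001, "dz": 0, "wx": 0, "wy": 0, "wz": -0.14, "hand": 0}, {"dx": 0, "dy": -0.001, "dz": 0, "wx": 0, "wy": 0, "wz": -0.14, "hand": 0}, {"dx": 0, "dy": -0.001, "dz": 0, "wx": 0, "wy": 0, "wz": -0.14, "hand": 0}]'

```text
t: 5.1
tcp_pos: [526.3, -205.3, 132.8]
tcp_rot: [0.061, 0.705, 0.061, -0.704]
ft_force: [-1.5, -0.3, 5.0]
gripper_width: 15.1
```

Call:
drive_tool --targets '[{"dx": 0, "dy": -0.001, "dz": 0, "wx": 0, "wy": 0, "wz": -0.14, "hand": 0}, {"dx": 0, "dy": -0.001, "dz": 0, "wx": 0, "wy": 0, "wz": -0.14, "hand": 0}, {"dx": 0, "dy": 0, "dz": 0, "wx": 0, "wy": 0, "wz": -0.14, "hand": 0}, {"dx": 0, "dy": 0, "dz": 0, "wx": 0, "wy": 0, "wz": -0.14, "hand": 0}, {"dx": 0, "dy": 0, "dz": 0, "wx": 0, "wy": 0, "wz": 0, "hand": 0}]'

```text
t: 5.6
tcp_pos: [526.3, -205.7, 132.4]
tcp_rot: [-0.037, 0.706, -0.037, -0.706]
ft_force: [2.5, 0.1, -0.9]
gripper_width: 15.1
```

```bash
python3 - <<'E'
from h import *
o=observe();print(o['tcp_pos'],o['ft_force'],o['joints'],o['moment'])
c=camera_info('wrist');snap('wrist','w2.png');snap('scene','s2.png')
from scipy.spatial.transform import Rotation as R
w,x,y,z=o['tcp_rot'];M=R.from_quat([x,y,z,w]).as_matrix();print('lid yaw',90+np.degrees(np.arctan2(M[1,1],M[0,1])))
a=cv2.imread('pics/s2.png')[190:290,225:325];cv2.imwrite('pics/s2z.png',cv2.resize(a,(600,600),interpolation=cv2.INTER_CUBIC))
E
```

```text
[ 526.31561636 -205.67343742  132.37084896] [ 2.51227271  0.10716547 -0.87673491] [ 0.02070113  0.91131438  0.61533052  1.64972748 -0.68406275  0.80670975
 -0.73323804] [-0.0174007  -0.44253501 -0.04647296]
lid yaw -6.03352169661089
```

View pics/w2.png

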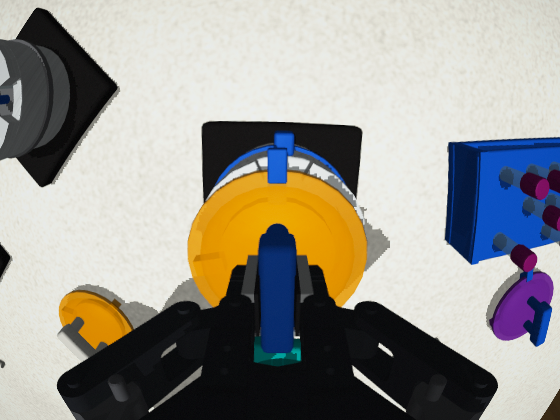

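View pics/s2z.png

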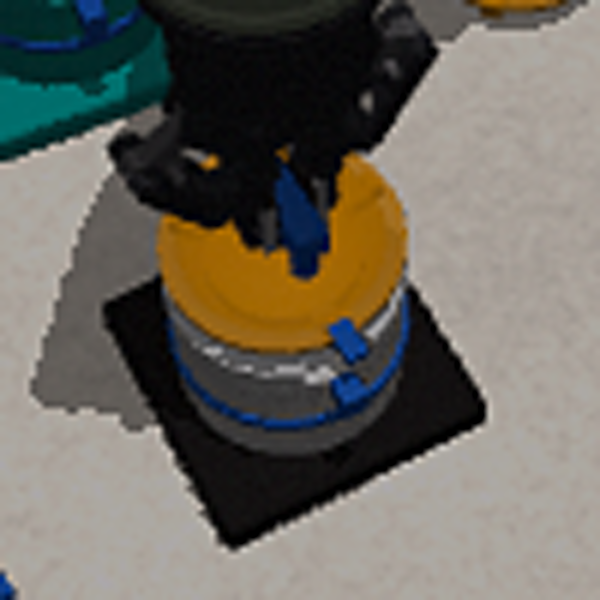

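The wrist view shows the tab (278,165) nearly over the mark (285,142), and the scene view agrees. The upward force has vanished, so the keys are over their notches. Lowering now.

Call:
drive_tool --targets '[{"dx": 0, "dy": 0, "dz": -0.006, "wx": 0, "wy": 0, "wz": -0.03, "hand": 0}, {"dx": 0, "dy": 0, "dz": -0.006, "wx": 0, "wy": 0, "wz": -0.02, "hand": 0}, {"dx": 0, "dy": 0, "dz": -0.006, "wx": 0, "wy": 0, "wz": 0, "hand": 0}, {"dx": 0, "dy": 0, "dz": 0, "wx": 0, "wy": 0, "wz": 0, "hand": 0}]'

```text
t: 6.1
tcp_pos: [526.2, -205.9, 126.7]
tcp_rot: [-0.045, 0.706, -0.046, -0.706]
ft_force: [3.5, -1.5, -2.0]
gripper_width: 14.8
```

No contact, so the keys are dropping in. Continuing down.

Call:
drive_tool --targets '[{"dx": 0, "dy": 0, "dz": -0.005, "wx": 0, "wy": 0, "wz": 0, "hand": 0}, {"dx": 0, "dy": 0, "dz": -0.004, "wx": 0, "wy": 0, "wz": 0, "hand": 0}, {"dx": 0, "dy": 0, "dz": -0.003, "wx": 0, "wy": 0, "wz": 0, "hand": 0}, {"dx": 0, "dy": 0, "dz": 0, "wx": 0, "wy": 0, "wz": 0, "hand": 0}]'

```text
t: 6.5
tcp_pos: [526.4, -206.0, 124.8]
tcp_rot: [-0.046, 0.706, -0.046, -0.705]
ft_force: [-2.5, 1.8, 31.2]
gripper_width: 14.8
```

It has dropped 8.0 mm and the contact force is 31 N, so it's seated. I'll relieve the press, release and rise.

Call:
drive_tool --targets '[{"dx": 0, "dy": 0, "dz": 0.004, "wx": 0, "wy": 0, "wz": 0, "hand": 0}, {"dx": 0, "dy": 0, "dz": 0, "wx": 0, "wy": 0, "wz": 0, "hand": 0.3}, {"dx": 0, "dy": 0, "dz": 0, "wx": 0, "wy": 0, "wz": 0, "hand": 0.6}, {"dx": 0, "dy": 0, "dz": 0, "wx": 0, "wy": 0, "wz": 0, "hand": 1}, {"dx": 0, "dy": 0, "dz": 0, "wx": 0, "wy": 0, "wz": 0, "hand": 1}, {"dx": 0, "dy": 0, "dz": 0, "wx": 0, "wy": 0, "wz": 0, "hand": 1}, {"dx": 0, "dy": 0, "dz": 0, "wx": 0, "wy": 0, "wz": 0, "hand": 1}, {"dx": 0, "dy": 0, "dz": 0, "wx": 0, "wy": 0, "wz": 0, "hand": 1}]'

```text
t: 7.3
tcp_pos: [526.1, -205.7, 124.4]
tcp_rot: [0.046, -0.706, 0.046, 0.706]
ft_force: [-0.2, 0.9, -0.2]
gripper_width: 85.7
```

Call:
drive_tool --targets '[{"dx": 0, "dy": 0, "dz": 0.03, "wx": 0, "wy": 0, "wz": 0, "hand": 1}, {"dx": 0, "dy": 0, "dz": 0.06, "wx": 0, "wy": 0, "wz": 0, "hand": 1}, {"dx": 0, "dy": 0, "dz": 0.09, "wx": 0, "wy": 0, "wz": 0, "hand": 1}, {"dx": 0, "dy": 0, "dz": 0.1, "wx": 0, "wy": 0, "wz": 0, "hand": 1}, {"dx": 0, "dy": 0, "dz": 0.1, "wx": 0, "wy": 0, "wz": 0, "hand": 1}, {"dx": -0.05, "dy": 0, "dz": 0.1, "wx": 0, "wy": 0, "wz": 0, "hand": 1}, {"dx": -0.05, "dy": 0, "dz": 0, "wx": 0, "wy": 0, "wz": 0, "hand": 1}, {"dx": -0.05, "dy": 0, "dz": 0, "wx": 0, "wy": 0, "wz": 0, "hand": 1}, {"dx": -0.05, "dy": 0, "dz": 0, "wx": 0, "wy": 0, "wz": 0, "hand": 1}, {"dx": 0, "dy": 0, "dz": 0, "wx": 0, "wy": 0, "wz": 0, "hand": 1}, {"dx": 0, "dy": 0, "dz": 0, "wx": 0, "wy": 0, "wz": 0, "hand": 1}]'

```text
t: 8.4
tcp_pos: [466.4, -205.7, 269.0]
tcp_rot: [-0.046, 0.706, -0.046, -0.705]
ft_force: [0.7, 0.8, 0.6]
gripper_width: 85.3
```

```bash
python3 - <<'E'
from h import *
for n,s in(('wrist','w3.png'),('scene','s3.png'),('side','d3.png')): snap(n,s)
o=observe();print(o['t'],o['tcp_pos'],o['ft_force'],o['gripper_width'])
f=lambda p,r,c,s=6:cv2.resize(cv2.imread(p)[r:r+65,c:c+65],(400,400),interpolation=cv2.INTER_CUBIC)
cv2.imwrite('pics/z3.png',np.hstack([cv2.resize(cv2.imread('pics/s3.png')[205:285,235:315],(400,400),interpolation=cv2.INTER_CUBIC),cv2.resize(cv2.imread('pics/d3.png')[155:235,225:305],(400,400),interpolation=cv2.INTER_CUBIC)]))
E
```

```text
8.55 [ 466.53620522 -205.730209    268.4834215 ] [-0.77811765  0.06981107 -0.79309289] 85.21859785731185
```

View pics/w3.png

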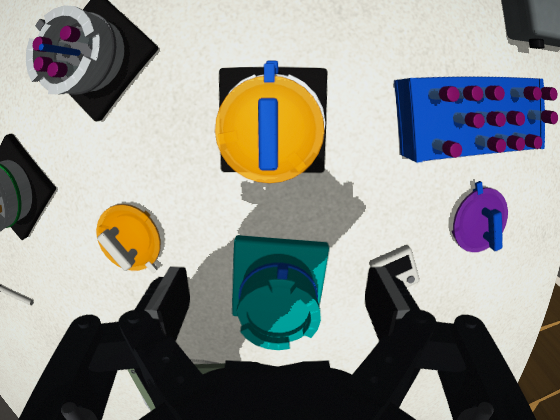

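View pics/z3.png

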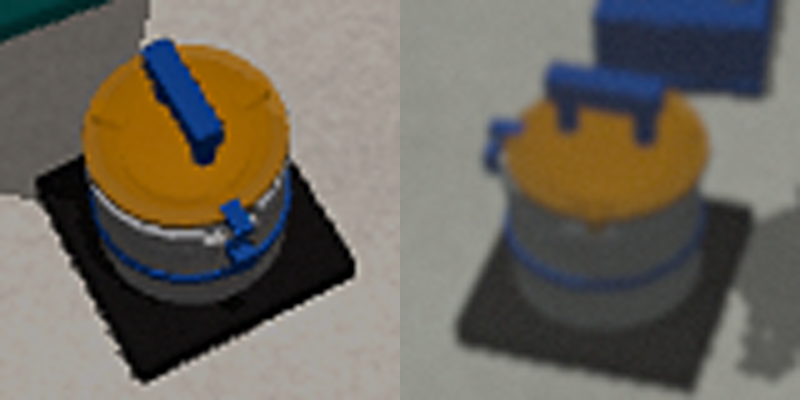

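```bash
python3 - <<'E'
from h import *
np.set_printoptions(precision=1,suppress=True)
A=lambda u,v:(235+u/5,205+v/5)
B=lambda u,v:(225+(u-400)/5,155+v/5)
print('bar',tri(A(182,99),B(605,87)))
c=camera_info('wrist')
a=won((268,98),150,c);b=won((268,169),150,c);print('bar',(a+b)/2,np.degrees(np.arctan2(*(a-b)[1::-1])))
im=cv2.imread('pics/w3.png')
q=[won(p,5,c) for p in((220,68),(327,68),(325,172),(221,171))];print('plate',q)
for p in ((524.5,-207),(527,-206)):
  for z in(141,149):
    print(p,z,pr('scene',(*p,z)),pr('side',(*p,z)))
print(A(182,99),B(605,87))
hsv=cv2.cvtColor(im,cv2.COLOR_BGR2HSV)
m=cv2.inRange(hsv,(12,150,120),(30,255,255));m[:,:200]=0;m[:,340:]=0;m[200:]=0
cs=max(cv2.findContours(m,0,1)[0],key=cv2.contourArea);e=cv2.fitEllipse(cv2.convexHull(cs));print(e,won(e[0],109,c))
# bar blue blob centroid in scene/side before and after
for n,r in(('s',(205,240,250,295)),('d',(155,190,248,285))): pass
for f in('s3','scene0','d3','side0'):
  im=cv2.imread(f'pics/{f}.png')
cv2.imwrite('pics/w3z.png',cv2.resize(cv2.imread('pics/w3.png')[50:195,200:345],(600,600),interpolation=cv2.INTER_CUBIC))
E
```

```text
bar [ 521.1 -206.9  140.7]
bar [ 521.4 -206.   150. ] -7.641798465379101
plate [array([ 598.3, -152.7,    5. ]), array([ 581., -283.,    5.]), array([ 449.6, -266.4,    5. ]), array([ 468.2, -133.8,    5. ])]
(524.5, -207) 141 [271.2 225.2] [263.8 172.5]
(524.5, -207) 149 [271.1 223.5] [263.7 170. ]
(527, -206) 141 [272.2 225.7] [262.7 172.7]
(527, -206) 149 [272. 224.] [262.6 170.2]
(271.4, 224.8) (266.0, 172.4)
((269.1559143066406, 128.9889678955078), (107.01238250732422, 108.90279388427734), 96.412353515625) [ 521.8 -206.1  109. ]
```

View pics/w3z.png

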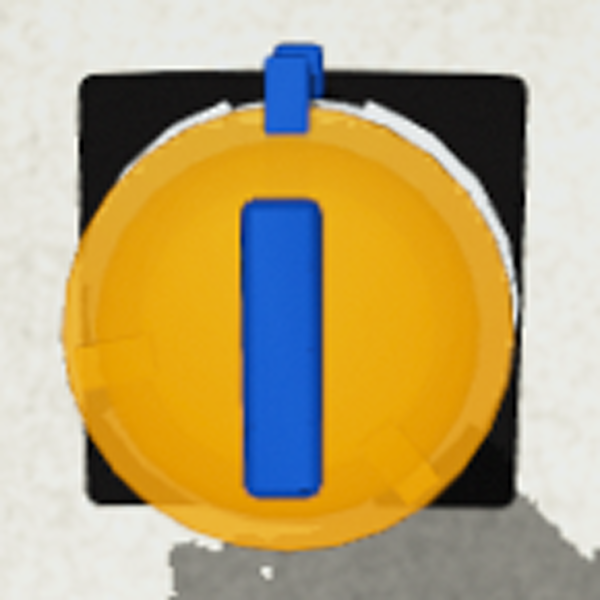

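The checks are consistent: handle height 140.7 mm, lid offset about 4 mm, yaw error under 2°. Handing in.

```bash
python3 -c "
from plant import *
print(hand_in())"
```

```text
the job is handed in; nothing more can be done
None
```

I turned the blue-handled lid about 57° clockwise on its bucket until the keys dropped into the notches, pressed it down, let go, moved clear and handed the job in. The hand-in gives no verdict, so these are my own last readings.

- **Seating:** the lid dropped 8.0 mm while gripped, and the press ended at 31 N. The scene and side views put the handle centre at 140.7 mm (target 137 to 143.5).
- **Position:** the handle centre is about 3–4 mm from the bucket axis (limit 10 mm).
- **Angle:** the lid's yaw is about -7.6° and the bucket's about -7°, well inside the 0.3 rad limit. In the last wrist picture the tab sits over the mark. I did not measure tilt; it only looks level in the pictures.
- **Gripper and time:** the gripper ended open, 60 mm to the side and about 145 mm above where it let go, with about 1 N on the wrist sensor. The clock stood at about 8.6 s of the 35 s allowed.
- **Other lids:** the arm never went near the green-handled or white-handled lids. I did not re-measure their positions.

No check failed. My estimates of the bucket centre differed by 2–3 mm between pictures, which is about the camera accuracy. One early move call was refused for its format before anything moved.

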